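# Loosen the left-hand wing nut of a vegetable slicer

## Task

Loosen the wing nut that clamps the round slicing disc on its motor base, so the disc can come off for washing: give it about a quarter turn, then let go of it. It has a left-hand thread, so it comes undone clockwise seen from above, the opposite way from usual. Leave the like wing nut on the neighbouring base with the kneading paddle tight.

Things in the scene. Friction and masses are not known exactly. Their poses are not given: they have to be found in the camera images.
- slicer_nut (a joint): Turn (rad) of the wing nut in the middle of the round steel slicing disc (156 mm across, 3 slots). Grows CLOCKWISE seen from above (loosening, left-hand thread). 0: fully tight, a hard stop anticlockwise; 2.7: end of travel; starts at 0.02 to 0.2. Drags with 0.12 N m throughout, stays where left, rises 1 mm per rad.
- slicer_nut_grip (a point): On the nut's axis, mid wing, 139 mm above the counter; z up, x along the wing, y across it; turns with the nut. Black plastic nut: upright wing 64 long, 12 thick, flat faces, top 10 mm above this point; flange 36 across, its top 26 mm below this point, disc 38 mm below. Fixed round white base, 170 across, 85 high, black panel in front.
- kneader_nut (a joint): Turn (rad) of the other wing nut, to be left alone: starts at 0, tight, and grows as that nut is turned anticlockwise seen from above (ordinary right-hand thread).
- kneader_nut_grip (a point): The same point and axes on the other wing nut, of the same shape, size and height, on a like white base; it clamps a slender S-shaped steel kneading paddle with two curved arms, 165 mm tip to tip, not a round disc. Either base may stand on the left or the right.
Not all that is in view belongs to the job. Leave any orange or red look-alike of the part that bears slicer_nut alone.

How it is judged:
By the outcome, as a careful person would: the job done as asked, in the order asked, and still so for the second after the job is handed in, with the robot touching nothing.
It also fails if it takes over 30 s, if anything falls off the work surface, if the arm or the gripper's body presses on something with over 40 N, if the wrist force passes 120 N, or if a joint passes its speed limit or range.

## Robot

A 6-joint arm with a two-finger parallel gripper is mounted at the origin on the work surface. World frame = base frame: x ahead of the robot, y to its left, z up, the work surface at z = 0. Lengths are in m, angles in rad, forces in N, time in s.
With the tool pointing down it reaches from about 0.325 to 0.925 m from the base axis. Payload 3.1 kg.
Tool frame: the origin (TCP) lies on the centre line of the jaws, within the pads' length; the fingertips stand 14 mm ahead of it and the grasp point (between the pads) lies 5 mm behind it; z points along the fingers, y is the direction in which the jaws open and shut (so a half turn about z gives the same grasp; the last joint's range is limited). The gripper opens to 85 mm and grips with 20 to 120 N. Pads are 22 mm wide; open, the fingers measure 114 mm over their backs; the gripper's body (76 mm by 85 mm) begins 54 mm behind the grasp point. The pads swing forward as they close: fully open they stand 13 mm farther back than shut.
Start: joints at [-1.421, 0.217, 1.613, -0, 1.311, -0.112], TCP at [0.162, -0.604, 0.245] pointing down, gripper open.
Joint ranges: [-2.75, 2.75], [-0.78, 2.1], [0.31, 2.55], [-1.13, 4.27], [0.13, 2.63], [-2.58, 2.58]. Speed limits (rad/s): [2.79, 2.79, 3.14, 3.14, 3.14, 3.14].

## Interface

Orientations are given as a rotation vector (axis times angle).
In Python, from rig import arm gives the robot as it stands.
- The arm moves only by the tool move_arm, never from a script. Its argument "motion" is a list of rows, each a list of 3 entries, a list of its own where there are three numbers: the closure, from 0 (fully open) to 1 (shut), then the shift along the world's x, y, z in mm, then the turn, a rotation vector about the world's x, y, z in rad. A call has 1 to 5 rows; each row is the pose to reach, as a shift and turn from the pose commanded when the call began; what a row does not reach only later rows make up. A row lasts 1/8 s, in which the tool goes at most 62.5 mm and 10.7 degrees, less where a joint would pass 70% of its speed; a pose out of reach is approached as far as the arm can. A call with a gripper value outside its range is refused whole. The fingers move at their own pace and stop on an object; "force" is the grip in N (left out, the last holds). Time passes only in rows, so rows that repeat a pose let the fingers close. It gives the time, the measured TCP pose, the force and the opening at its end, in the units of the state.
- arm.get_obs(): the state, without advancing time (a new reading comes with each control period).
- arm.capture(name): name is "side" or "top" or "wrist"; returns the picture (480x640x3 uint8, blue, green, red); there is no depth.
- arm.camera_info(name): a dict with "fx", "fy", "cx", "cy" (pixels), "k1" (the pictures are not rectified: a ray, as slopes to the right and down, at radius r is drawn at 1 + k1 r^2 times it, then the intrinsics apply), "camera_from_world" (4x4, takes a point from world to camera coordinates). Camera axes: x right, y down, z forward; pixel columns grow to the right and rows downward; lengths in m; the calibration is good to about 2 mm. A picture is of the moment at which its call begins: read the wrist's pose just before it. camera_info takes no time and is no camera call; for the wrist camera it gives the pose at the moment of the call.
- arm.hand_in(): hands the job in, once; it reports no verdict.
Trained networks look in the newest picture that a camera, given by its name, has taken for a name from the list of things; names that differ only in an ending like _2 or _b are one class to them, and where a whole thing is asked for, a point or a joint stands for the part that bears it (a point fixed in the world has none). Each returns a list of dicts, best first, with "conf" (0 to 1); they miss things now and then, are a little off and sometimes report something else, mostly with a low value. They report only what shows in the picture. A call takes as long as a camera call. They do not tell look-alikes from the thing itself.
- arm.spot_in(target, camera): "centre" ([x, y, z] in m, in world coordinates, good to about 4 mm: the middle of the surface that is visible of it).
- arm.silhouettes(target, camera): "mask" (480x640 bool, what is visible of it).
- arm.landmark_of(target, camera): "centre" ([x, y, z] in m, in world coordinates, good to about 4 mm: a listed point, or the origin of a listed thing).
The state is a dict: "clock": time; "joint_pos": joint angles; "dq": joint speeds; "joint_torque": joint torques, N m; "position": TCP position; "ee_rot": TCP orientation; "force": force on the tool from outside, world axes, zero at the start; "wrist_torque": the same for the moment, N m; "gripper_width": opening from 0.0 (shut) to 1.0 (fully open).
Only numpy, scipy, OpenCV 4.12 (cv2) and the standard library are available. Lean on these libraries where they do the work, as an engineer would, in place of code of your own. Each camera call takes 0.05 s, during which the arm holds its last target.

## Working session

There is one attempt and no reset: what is moved stays moved. The work goes in short steps, Python scripts to look and compute and a tool call to move; the robot and the scene stay as the last step left them, time stands still between calls to the robot, and variables do not carry over. Pictures are saved under pics/ and viewed, and the job is handed in when it is done.

Besides the shell and the picture viewer there is one more tool, called after "Request:" as name(argument=value, ...), one argument or row to a line, values as JSON. move_arm: Moves the arm, as the interface text tells. Its arguments: {"type":"object","properties":{"motion":{"type":"array"},"force":{"type":"number"}},"required":["motion"]}

```bash
mkdir -p pics; python3 - <<'E'
from rig import arm
import cv2
for n in ["top","side"]:
    im=arm.capture(n); cv2.imwrite(f"pics/{n}0.png",im)
    for t in ["slicer_nut_grip","kneader_nut_grip"]:
        print(n,t,arm.landmark_of(t,n))
o=arm.get_obs(); print(o["clock"],o["position"],o["ee_rot"],o["joint_pos"])
E
```

```text
top slicer_nut_grip [{'centre': [0.5253, -0.1579, 0.1394], 'conf': 0.82}, {'centre': [0.3148, -0.2627, 0.1387], 'conf': 0.66}, {'centre': [0.2615, -0.494, 0.1372], 'conf': 0.65}, {'centre': [0.2343, 0.2938, 0.1399], 'conf': 0.51}]
top kneader_nut_grip [{'centre': [0.5195, 0.1841, 0.1348], 'conf': 0.51}]
side slicer_nut_grip [{'centre': [0.2336, 0.2939, 0.138], 'conf': 0.91}, {'centre': [0.5267, -0.1581, 0.1372], 'conf': 0.81}, {'centre': [0.3176, -0.2636, 0.1426], 'conf': 0.56}]
side kneader_nut_grip [{'centre': [0.5212, 0.1845, 0.1451], 'conf': 0.95}]
0.3 [ 0.16174456 -0.60344581  0.24482055] [-3.11386513e+00 -4.09989490e-01  4.49803020e-05] [-1.42119222e+00  2.17242935e-01  1.61391000e+00 -1.31407523e-05
  1.31129281e+00 -1.12218022e-01]
```

View pics/top0.png

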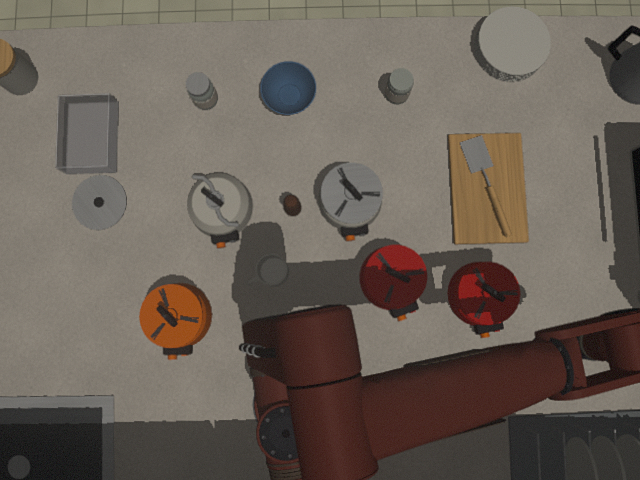

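View pics/side0.png

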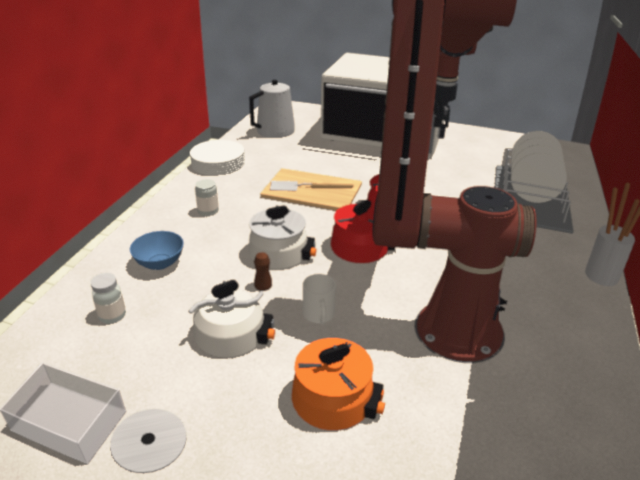

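The white base with the round disc is at top-picture pixel (350,190), which is about (0.526, -0.158). The kneader is at (215,200). The orange and red ones are look-alikes. Next I'll measure the wing's direction.

```bash
python3 - <<'E'
from rig import arm
import cv2, numpy as np
im=arm.capture("top")
s=arm.silhouettes("slicer_nut","top")
for d in s:
    m=d["mask"]; ys,xs=np.nonzero(m); print(d["conf"],m.sum(),xs.mean(),ys.mean(),xs.min(),xs.max(),ys.min(),ys.max())
c=im[145:245,305:395]; cv2.imwrite("pics/crop0.png",cv2.resize(c,None,fx=6,fy=6,interpolation=cv2.INTER_CUBIC))
ci=arm.camera_info("top"); print(ci)
cw=np.array(ci["camera_from_world"])
def proj(p):
    q=cw[:3,:3]@p+cw[:3,3]; a=q[:2]/q[2]; a=a*(1+ci["k1"]*(a@a)); return a*[ci["fx"],ci["fy"]]+[ci["cx"],ci["cy"]]
c=np.array([.526,-.158,.139]); print(proj(c),proj(c+[.03,0,0]),proj(c+[0,.03,0]))
E
```

```text
0.6 230 491.1 292.9695652173913 482 504 284 301
0.54 228 168.859649122807 315.30263157894734 157 177 307 325
0.53 208 396.7980769230769 275.16346153846155 386 409 268 281
0.46 265 350.94716981132075 190.86037735849055 341 362 179 200
{'fx': 577.7450647479951, 'fy': 577.7450647479951, 'cx': 325.8464302186393, 'cy': 240.0323573901016, 'k1': -0.06520101146732525, 'camera_from_world': array([[-0.0265919 , -0.99963534,  0.00469596, -0.07988483],
       [-0.99286397,  0.0258649 , -0.11641369,  0.41720235],
       [ 0.11624977, -0.00775811, -0.99318971,  1.48285275],
       [ 0.        ,  0.        ,  0.        ,  1.        ]])}
[352.40243187 188.61640743] [352.00327438 176.56945641] [340.10168734 188.92098813]
```

View pics/crop0.png

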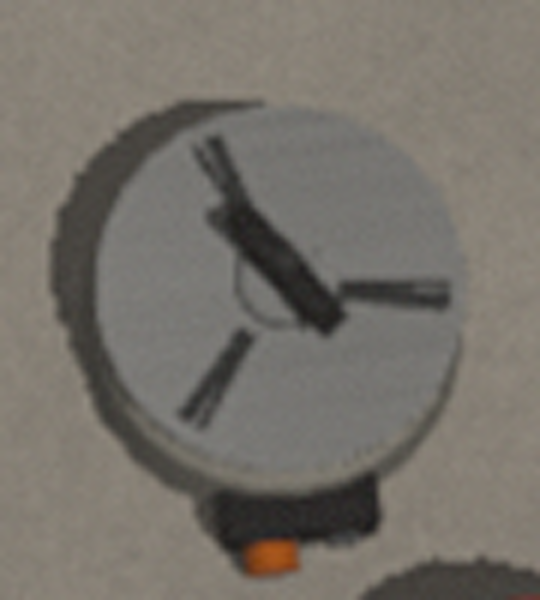

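Wing centre is about (0.526, -0.158), with the wing at about 46° from world x. The tool x axis is at 15° now, so I'll turn about +0.53 rad while travelling to hover above it. Turning 90° clockwise afterwards leaves q6 near 1.9, which is in range.

Request:
move_arm(
  motion=[
    [0,[40,50,20],[0,0,0.1]],
    [0,[78,95,30],[0,0,0.2]],
    [0,[115,142,30],[0,0,0.3]],
    [0,[152,188,30],[0,0,0.4]],
    [0,[190,234,30],[0,0,0.53]],
  ],
)

```text
clock: 1.02
position: [0.3528, -0.3682, 0.2757]
ee_rot: [2.895, 1.216, 0.001]
force: [1.5, -0.5, 0.8]
gripper_width: 1.002
```

Request:
move_arm(
  motion=[
    [0,[38,46,0],[0,0,0]],
    [0,[76,92,0],[0,0,0]],
    [0,[114,138,0],[0,0,0]],
    [0,[152,184,0],[0,0,0]],
    [0,[174,212,0],[0,0,0]],
  ],
)

```text
clock: 1.65
position: [0.5272, -0.1553, 0.2755]
ee_rot: [2.897, 1.215, 0.001]
force: [0.5, -0.1, 0.2]
gripper_width: 0.995
```

```bash
cat > h.py <<'E'
from rig import arm
import cv2, numpy as np
def st():
    o=arm.get_obs(); R=cv2.Rodrigues(np.array(o["ee_rot"]))[0]
    print("t",o["clock"],"pos",np.round(o["position"],4),"yawx",np.degrees(np.arctan2(R[1,0],R[0,0])),"z",np.round(R[:,2],3),"q",np.round(o["joint_pos"],2),"F",np.round(o["force"],1),"M",np.round(o["wrist_torque"],2),"w",o["gripper_width"])
def w(ci,uv,z):
    K=np.array([[ci["fx"],0,ci["cx"]],[0,ci["fy"],ci["cy"]],[0,0,1.]])
    a=cv2.undistortPoints(np.array(uv,float).reshape(-1,1,2),K,np.array([ci["k1"],0,0,0.])).reshape(-1,2)
    T=np.linalg.inv(np.array(ci["camera_from_world"])); d=np.c_[a,np.ones(len(a))]@T[:3,:3].T
    return T[:3,3]+d*((z-T[2,3])/d[:,2])[:,None]
E
python3 - <<'E'
from h import *
st()
ci=arm.camera_info("wrist"); im=arm.capture("wrist"); cv2.imwrite("pics/w1.png",im)
print(arm.landmark_of("slicer_nut_grip","wrist"))
for d in arm.silhouettes("slicer_nut","wrist"):
    m=d["mask"]; print(d["conf"],m.sum()); r=cv2.minAreaRect(np.argwhere(m)[:,::-1].astype(np.float32)); print(r)
np.save("ci1.npy",ci,allow_pickle=True)
E
```

```text
t 1.65 pos [ 0.5272 -0.1553  0.2755] yawx 45.501063166589724 z [ 0.001  0.    -1.   ] q [-0.41  0.03  1.76  0.    1.35  0.36] F [ 0.5 -0.1  0.2] M [-0.05  0.04  0.01] w 0.9946348153243872
[{'centre': [0.5309, -0.1568, 0.1384], 'conf': 0.75}]
0.63 1875
((321.5, 235.5), (77.0, 41.0), 90.0)
```

View pics/w1.png

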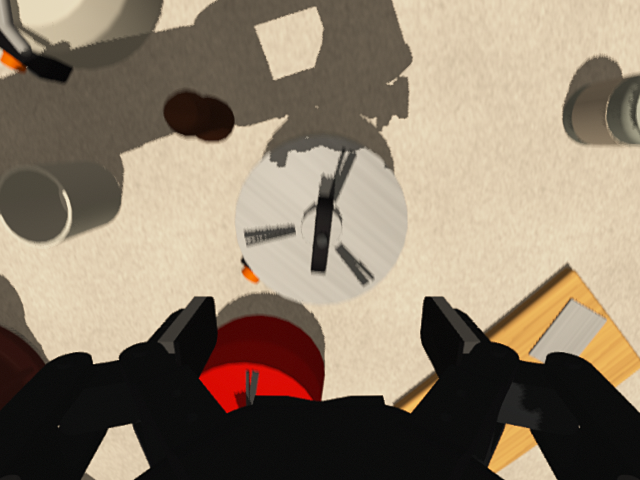

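```bash
python3 - <<'E'
from h import *
im=cv2.imread("pics/w1.png"); c=im[155:295,265:385]; cv2.imwrite("pics/w1c.png",cv2.resize(c,None,fx=4,fy=4,interpolation=cv2.INTER_CUBIC))
ci=np.load("ci1.npy",allow_pickle=True).item()
g=im.max(2); m=(g[150:300,290:350]<45).astype(np.uint8)
n,l,s,_=cv2.connectedComponentsWithStats(m); print(s)
k=1+s[1:,4].argmax(); p=np.argwhere(l==k)[:,::-1].astype(np.float32)+[290,150]
r=cv2.minAreaRect(p.astype(np.float32)); print(r)
b=cv2.boxPoints(r); W=w(ci,b,.149); print(b,W)
E
```

```text
[[   0    0   60  150 7976]
 [  52    0    2    2    3]
 [  21   29   24   92 1021]]
((322.76239013671875, 224.37625122070312), (15.323573112487793, 92.53845977783203), 5.710593223571777)
[[310.53467 269.65347]
 [319.7426  177.57426]
 [334.9901  179.09903]
 [325.78217 271.17822]] [[ 0.50525485 -0.16780236  0.149     ]
 [ 0.56009865 -0.12221484  0.149     ]
 [ 0.56724641 -0.13078217  0.149     ]
 [ 0.51285542 -0.17705819  0.149     ]]
```

View pics/w1c.png

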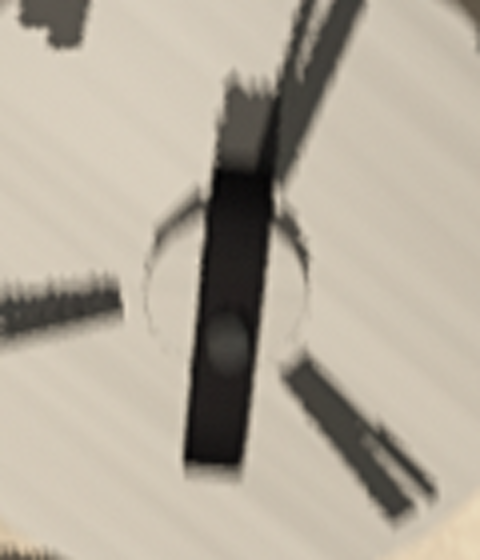

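```bash
python3 - <<'E'
from h import *
ci=np.load("ci1.npy",allow_pickle=True).item()
W=w(ci,[[326,197.5],[318.5,271.5]],.149); d=W[0]-W[1]; print(W,W.mean(0),np.hypot(*d[:2]),np.degrees(np.arctan2(d[1],d[0])))
E
```

```text
[[ 0.55319657 -0.13582995  0.149     ]
 [ 0.50861215 -0.17325538  0.149     ]] [ 0.53090436 -0.15454266  0.149     ] 0.058210248396849074 40.01105738099631
```

Request:
move_arm(
  motion=[
    [0,[2,1,-40],[0,0,-0.09]],
    [0,[2,1,-80],[0,0,-0.09]],
    [0,[2,1,-95],[0,0,-0.09]],
    [0,[2,1,-95],[0,0,-0.09]],
  ],
)

```text
clock: 2.3
position: [0.5267, -0.1572, 0.1794]
ee_rot: [-2.949, -1.078, 0.003]
force: [0.6, -0.4, -0.0]
gripper_width: 0.992
```

```bash
python3 - <<'E'
from h import *
st()
ci=arm.camera_info("wrist"); im=arm.capture("wrist"); cv2.imwrite("pics/w2.png",im)
print(arm.landmark_of("slicer_nut_grip","wrist"))
np.save("ci2.npy",ci,allow_pickle=True)
st()
E
```

```text
t 2.3 pos [ 0.5267 -0.1572  0.1794] yawx 40.147491209466 z [-0.002  0.001 -1.   ] q [-0.42  0.13  1.85 -0.    1.17  0.45] F [ 0.6 -0.4 -0. ] M [-0.03 -0.02  0.01] w 0.9917097134603758
[{'centre': [0.5294, -0.1546, 0.1383], 'conf': 0.92}]
t 2.4 pos [ 0.5287 -0.1577  0.182 ] yawx 40.166431523886644 z [ 0.002 -0.001 -1.   ] q [-0.42  0.12  1.85 -0.    1.17  0.45] F [ 0.1 -0.  -0.7] M [ 0.02  0.05 -0.  ] w 1.0022419081636678
```

View pics/w2.png

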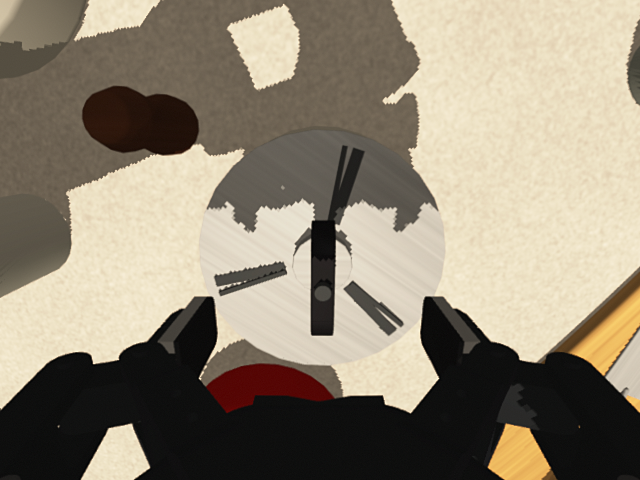

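```bash
python3 - <<'E'
from h import *
ci=np.load("ci2.npy",allow_pickle=True).item()
W=w(ci,[[322.5,222],[322,335]],.149); d=W[0]-W[1]; print(W,W.mean(0),np.hypot(*d[:2]),np.degrees(np.arctan2(d[1],d[0])))
E
```

```text
[[ 0.55336891 -0.13611238  0.149     ]
 [ 0.50782674 -0.17438825  0.149     ]] [ 0.53059783 -0.15525032  0.149     ] 0.059490601730773314 40.045336031443426
```

Request:
move_arm(
  motion=[
    [0,[1,1,-25],[0,0,0]],
    [0,[1,1,-45],[0,0,0]],
    [0.4,[1,1,-45],[0,0,0]],
    [0.6,[1,1,-45],[0,0,0]],
    [0.8,[1,1,-45],[0,0,0]],
  ],
  force=50,
)

```text
clock: 3.02
position: [0.53, -0.1563, 0.1372]
ee_rot: [2.948, 1.079, 0.004]
force: [-0.1, -0.6, 0.5]
gripper_width: 0.377
```

Request:
move_arm(
  motion=[
    [1,[0,0,0],[0,0,0]],
    [1,[0,0,0],[0,0,0]],
    [1,[0,0,0],[0,0,0]],
  ],
  force=50,
)

```text
clock: 3.4
position: [0.5299, -0.1565, 0.1366]
ee_rot: [2.948, 1.079, 0.003]
force: [1.6, -1.5, 4.7]
gripper_width: 0.126
```

```bash
python3 - <<'E'
from h import *
st()
ci=arm.camera_info("wrist"); im=arm.capture("wrist"); cv2.imwrite("pics/w3.png",im)
E
```

```text
t 3.4 pos [ 0.5299 -0.1565  0.1366] yawx 40.20030487443366 z [ 0.003 -0.002 -1.   ] q [-0.41  0.18  1.87 -0.    1.08  0.46] F [ 1.6 -1.5  4.7] M [-0.25 -0.11 -0.12] w 0.1263501205027472
```

View pics/w3.png

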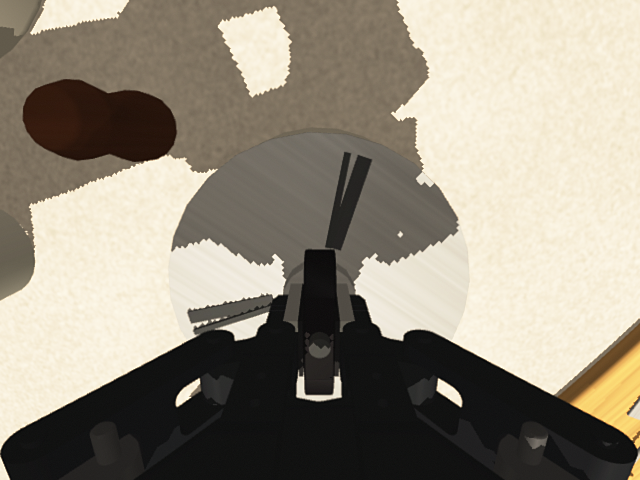

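The wing is gripped: opening about 11 mm, with the jaws straddling it. Turning clockwise now (negative z), rising with the thread.

Request:
move_arm(
  motion=[
    [1,[0,0,0.1],[0,0,-0.12]],
    [1,[0,0,0.3],[0,0,-0.28]],
    [1,[0,0,0.4],[0,0,-0.44]],
    [1,[0,0,0.6],[0,0,-0.6]],
    [1,[0,0,0.6],[0,0,-0.6]],
  ],
)

```text
clock: 4.08
position: [0.5306, -0.1579, 0.1372]
ee_rot: [3.133, 0.159, 0.007]
force: [3.4, -5.4, 1.9]
gripper_width: 0.129
```

```bash
python3 - <<'E'
from h import *
st()
E
```

```text
t 4.075 pos [ 0.5306 -0.1579  0.1372] yawx 5.80554737096425 z [ 0.005 -0.005 -1.   ] q [-0.41  0.18  1.87 -0.    1.08  1.06] F [ 3.4 -5.4  1.9] M [-0.9  -0.41 -0.16] w 0.12907953325586521
```

Request:
move_arm(
  motion=[
    [1,[0,0,0.1],[0,0,-0.14]],
    [1,[0,0,0.3],[0,0,-0.3]],
    [1,[0,0,0.5],[0,0,-0.46]],
    [1,[0,0,0.6],[0,0,-0.62]],
    [1,[0,0,0.8],[0,0,-0.78]],
  ],
)

```text
clock: 4.7
position: [0.5301, -0.16, 0.138]
ee_rot: [2.954, -1.047, 0.01]
force: [0.1, -10.2, 2.3]
gripper_width: 0.127
```

Request:
move_arm(
  motion=[
    [1,[0,0,0.1],[0,0,-0.12]],
    [1,[0,0,0.2],[0,0,-0.2]],
    [1,[0,0,0.2],[0,0,-0.2]],
  ],
)

```text
clock: 5.08
position: [0.5297, -0.1604, 0.1382]
ee_rot: [2.837, -1.331, 0.01]
force: [-0.8, -11.0, 2.9]
gripper_width: 0.13
```

```bash
python3 - <<'E'
from h import *
st()
im=arm.capture("wrist"); cv2.imwrite("pics/w4.png",im)
E
```

```text
t 5.075 pos [ 0.5297 -0.1604  0.1382] yawx -50.2503323845902 z [ 0.002 -0.01  -1.   ] q [-0.42  0.18  1.87 -0.01  1.08  2.04] F [ -0.8 -11.    2.9] M [-2.01  0.05 -0.09] w 0.13044873597672565
```

View pics/w4.png

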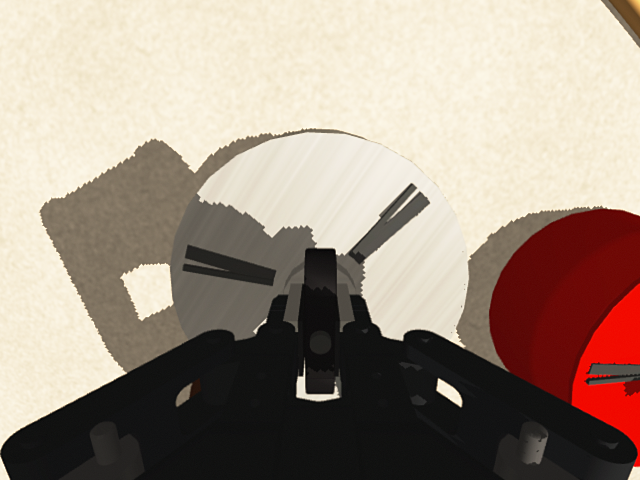

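The wing followed about 90°. There is an 11 N sideways load because the grip is 4 mm off-axis, so I'll relieve that, then open and lift straight up.

Request:
move_arm(
  motion=[
    [1,[0,-2,0],[0,0,0]],
    [1,[0,-4,0],[0,0,0]],
    [1,[0,-4,0],[0,0,0]],
  ],
)

```text
clock: 5.5
position: [0.5296, -0.1608, 0.1381]
ee_rot: [2.843, -1.335, 0.004]
force: [-0.2, -4.4, 5.2]
gripper_width: 0.131
```

Request:
move_arm(
  motion=[
    [0.6,[0,0,0],[0,0,0]],
    [0.3,[0,0,0],[0,0,0]],
    [0,[0,0,0],[0,0,0]],
    [0,[0,0,0],[0,0,0]],
    [0,[0,0,0],[0,0,0]],
  ],
)

```text
clock: 6.12
position: [0.5287, -0.1596, 0.1367]
ee_rot: [-2.844, 1.335, 0.001]
force: [-0.3, -0.5, -0.8]
gripper_width: 0.999
```

Request:
move_arm(
  motion=[
    [0,[0,0,20],[0,0,0]],
    [0,[0,0,60],[0,0,0]],
    [0,[0,0,100],[0,0,0]],
    [0,[0,0,130],[0,0,0]],
    [0,[0,0,130],[0,0,0]],
  ],
)

```text
clock: 6.75
position: [0.5307, -0.1605, 0.2705]
ee_rot: [-2.843, 1.335, -0.011]
force: [1.0, 0.1, 0.1]
gripper_width: 0.996
```

```bash
python3 - <<'E'
from h import *
st()
ci=arm.camera_info("wrist"); im=arm.capture("wrist"); cv2.imwrite("pics/w5.png",im)
np.save("ci5.npy",ci,allow_pickle=True)
print(arm.landmark_of("slicer_nut_grip","wrist"))
im=arm.capture("side"); cv2.imwrite("pics/s5.png",im)
c=im[185:365,170:350]; cv2.imwrite("pics/s5c.png",cv2.resize(c,None,fx=3,fy=3))
E
```

```text
t 6.75 pos [ 0.5307 -0.1605  0.2705] yawx -50.312309998970846 z [ 0.007 -0.003 -1.   ] q [-0.42  0.04  1.76  0.    1.33  2.03] F [1.  0.1 0.1] M [-0.   -0.04 -0.02] w 0.9957109570832229
[{'centre': [0.3181, -0.263, 0.1381], 'conf': 0.74}, {'centre': [0.5279, -0.1574, 0.1377], 'conf': 0.57}]
```

View pics/w5.png

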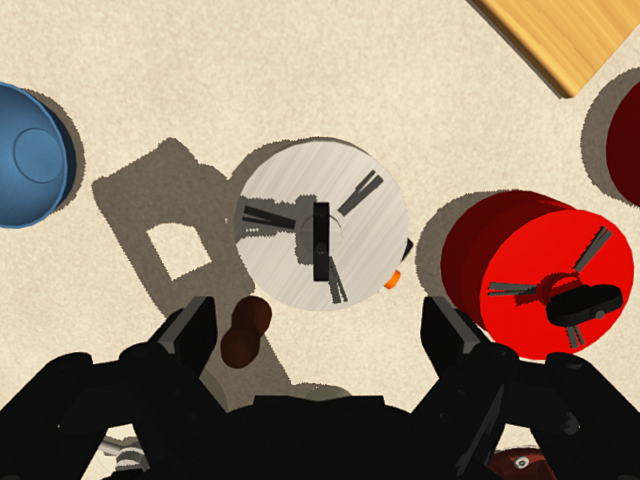

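View pics/s5c.png

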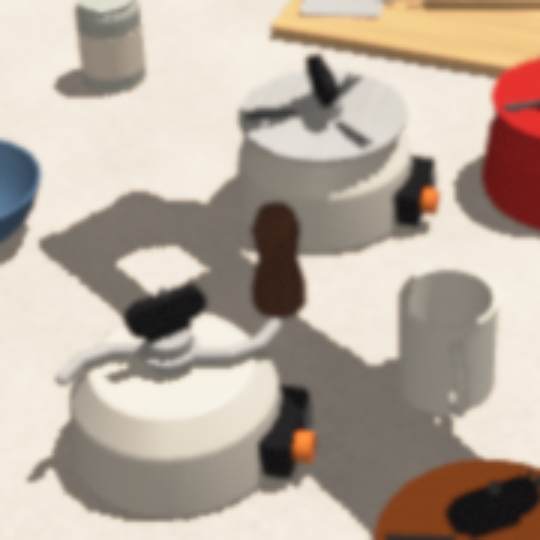

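The nut stays at about -50° after release (it started at 40°), and the arm is clear of everything. The kneader looks unchanged.

```bash
python3 - <<'E'
from rig import arm
print(arm.hand_in())
E
```

```text
the job is handed in; nothing more can be done
None
```

I gripped the wing nut on the white base with the round slicing disc and turned it about 90° clockwise seen from above. I then let go, lifted straight up about 130 mm and handed the job in at about 7 s of the 30 s allowed.

- **Turn:** the wing pointed at about 40° from world x before the turn. In the picture after release it still lined up with the jaws, which stood at -50°. That is about 1.57 rad of loosening.
- **Forces:** the largest reading was about 11 N sideways, because the grip was a few mm off the nut's axis. I eased that to about 4 N before opening the jaws.
- **Others left alone:** I never went near the kneader nut or the orange base, and the arm only passed above the red ones. The last side picture shows the kneader standing as before.
- **Disagreements:**
  - The wing measured 58–59 mm long in the wrist pictures, against the 64 mm stated.
  - My first rough angle from the top camera was 46°; two closer wrist views both gave 40°, which I used.

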